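Hold a valve block on the leak-test probe

TASK

Slide the carrier with the valve block along its rail to the test station, where it clicks into its detent in front of the spring-loaded air probe. Then push the block across the carrier, without ramming it, against the probe until its face is fully home on both stop pins, and finish with the gripper still holding it pressed there. Leave the can, the bin and the bearing where they are.

Things in the scene. Friction and masses are not known exactly. Their poses are not given: they have to be found in the camera images.
- fixture: blue base plate fixed to the bench, 150 x 330 x 10 mm, turned (yaw), with two steel rail bars along its y. Origin: underside, rail's centre line, at the test station (yellow edge mark). x points across the rail, from the open side nearer the robot to the probe and stops; y along the rail, the way the carrier must go. Plate: y -260 to +70, x -55 to +95 mm.
- carrier: aluminium slab 100 x 138 x 14 mm on the rail, moves only along the fixture's y (cannot lift or turn); origin 14 mm under carrier_mid, axes as the fixture's. Carries two black guide walls along x, 10 mm high, 8 mm thick, 53 mm apart, with the block between them, and a red grip post at its rear (-y) end.
- carrier_post (a point): top centre of the red grip post on the carrier, 81 mm above the bench; the post is 16 x 16 mm (sides along the fixture's x and y), stands 45 mm tall on the carrier, 85 mm behind (-y) the middle of the block's channel. Free air on all sides.
- carrier_mid (a point): middle of the carrier's block channel, on its top face, 36 mm above the bench, on the rail's centre line. At the station it is level, along y, with the fixture's origin (the probe's line); it starts 70 to 140 mm short and can overrun 25 mm. Sliding takes about 1 N; a sprung ball, first felt 15 mm short, clicks in within about 5 mm; leaving the detent takes about 5 N.
- block: loose aluminium valve block, 60 (x) x 50 (y) x 45 (z) mm, 0.28 to 0.46 kg, with a brass fitting on its top reaching 65 mm above its underside; origin at the centre of its underside. Lies on the carrier between the guide walls (1.5 mm play a side), slides along x with little friction (about 1 N), its x axis roughly towards the probe side.
- block_port (a point): centre of the block's port, on its +x face (facing the probe), 24 mm above its underside.
- block_back (a point): centre line of the block's -x face (the one to push), 24 mm above its underside; 60 mm from the port.
- probe (a joint): how far the sprung probe is pushed in along the fixture's x, m: 0 at rest, 0.020 when the block is home on the pins; the spring pushes back with 4 N at 0 and 11 N at 0.020 and would throw the block back if it were let go. It could be pushed to 0.030 but the pins stop the block.
- probe_tip (a point): centre of the probe's rubber tip (17 mm across, brass rod behind), 60 mm above the bench, on the station's centre line; at rest 20 mm in front (-x) of the pins' ends. The block's port face starts 5 to 20 mm short of it when the carrier is at the station.
- stops: blue bracket 85 mm tall, fixed on the base behind the probe, with the two steel stop pins (12 mm across) that end at the same plane either side of the probe, 38 mm apart; the rigid stop. Origin as the fixture's.
- stop_face (a point): midway between the two pin ends, in their plane, 60 mm above the bench, 47 mm along x from the rail's centre line; x axis as the fixture's.
- grease_can: bystander: red can, 64 mm across, 100 mm tall, origin under its centre
- fittings_bin: bystander: yellow open bin, 100 x 80 x 45 mm, origin under its centre
- bearing: bystander: dark steel bearing ring, 72 mm across, 22 mm tall, origin under its centre
Mind the look-alikes: they are no part of the job. What is shaped like the block but blue or orange is not meant.

How it is judged:
By the outcome, as a careful person would: the job done as asked, in the order asked, and still so for the second after the job is handed in, while the arm keeps its last pose, push and grip.
It also fails if it takes over 64 s, if anything falls off the work surface, if the arm or the gripper's body presses on something with over 40 N, if the wrist force passes 120 N, or if a joint passes its speed limit or range.

ROBOT

A 6-joint arm with a two-finger parallel gripper is mounted at the origin on the work surface. World frame = base frame: x ahead of the robot, y to its left, z up, the work surface at z = 0. Lengths are in m, angles in rad, forces in N, time in s.
With the tool pointing down it reaches from about 0.25 to 0.725 m from the base axis. Payload 4 kg.
Tool frame: the origin (TCP) lies on the centre line of the jaws, within the pads' length; the fingertips stand 14 mm ahead of it and the grasp point (between the pads) lies 5 mm behind it; z points along the fingers, x is the direction in which the jaws open and shut, and the axes are right-handed (so a half turn about z gives the same grasp; the last joint's range is limited). The gripper opens to 85 mm and grips with 20 to 120 N. Pads are 22 mm wide; open, the fingers measure 114 mm over their backs; the gripper's body (76 mm by 85 mm) begins 54 mm behind the grasp point. The pads swing forward as they close: fully open they stand 13 mm farther back than shut.
Start: joints at [1.342, 0.241, 0.005, 1.335, 0, 1.571], TCP at [0.113, 0.487, 0.245] pointing down, gripper open.
Joint ranges: [-2.72, 2.72], [-1.05, 1.87], [-1.09, 1.28], [-1.99, 2.15], [-1.42, 1.44], [-3.14, 3.14]. Speed limits (rad/s): [2.79, 2.79, 3.14, 3.14, 3.14, 3.14].

INTERFACE

Orientations are given as a unit quaternion [x, y, z, w].
In Python, from workcell import bot gives the robot as it stands.
- The arm moves only by the tool play_rows, never from a script. Its argument "motion" is a list of rows, each an object with "fingers": the closure, from -1 (fully open) to 1 (shut), so that 0 is half open; "translation": the shift along the tool's x, y, z in cm, a list of three; "roll": the turn about the tool's z in degrees. A call has 1 to 20 rows; each row is the pose to reach, as a shift and turn from the pose commanded when the call began, along the tool's axes at that moment; what a row does not reach only later rows make up. A row lasts 1/12 s, in which the tool goes at most 41.7 mm and 7.16 degrees, less where a joint would pass 70% of its speed; a pose out of reach is approached as far as the arm can. A call with a gripper value outside its range is refused whole. The fingers move at their own pace and stop on an object; the grip force is fixed at half the most. Time passes only in rows, so rows that repeat a pose let the fingers close. It gives the time, the measured TCP pose, the force and the opening at its end, in the units of the state.
- bot.get_obs(): the state, without advancing time (a new reading comes with each control period).
- bot.camera(name): name is "scene" or "top" or "wrist"; returns a dict with "pixels" (480x640x3 uint8, red, green, blue), "intrinsics" (3x3 intrinsics, pixels), "k1" (the pictures are not rectified: a ray, as slopes to the right and down, at radius r is drawn at 1 + k1 r^2 times it, then the intrinsics apply), "world_to_cam" (4x4, takes a point from world to camera coordinates). Camera axes: x right, y down, z forward; pixel columns grow to the right and rows downward; lengths in m; the calibration is good to about 2 mm. A picture is of the moment at which its call begins. There is no depth.
- bot.job_done(): hands the job in, once; it reports no verdict.
The state is a dict: "clock": time; "joint_pos": joint angles; "joint_vel": joint speeds; "tau": joint torques, N m; "eef_pos": TCP position; "tool_rot": TCP orientation; "ft_force": force on the tool from outside, world axes, zero at the start; "ft_torque": the same for the moment, N m; "grip_width": finger opening in m.
Only numpy, scipy, OpenCV 4.12 (cv2) and the standard library are available. Lean on these libraries where they do the work, as an engineer would, in place of code of your own. Each camera call takes 0.05 s, during which the arm holds its last target. There are 200 camera calls.

## Working session

There is one attempt and no reset: what is moved stays moved. The work goes in short steps, Python scripts to look and compute and a tool call to move; the robot and the scene stay as the last step left them, time stands still between calls to the robot, and variables do not carry over. Pictures are saved under pics/ and viewed, about 8 in all and at most 12, crops included, and the job is handed in when it is done.

Besides the shell and the picture viewer there is one more tool, called by a JSON object that holds its "op" and its "data", one argument or row to a line. play_rows: Moves the arm, as the interface text tells. Its arguments: {"type":"object","properties":{"motion":{"type":"array","items":{"type":"object","properties":{"fingers":{"type":"number"},"translation":{"type":"array","items":{"type":"number"}},"roll":{"type":"number"}}}}},"required":["motion"]}

```bash
mkdir -p pics; cat > h.py <<'E'
import numpy as np, cv2
from workcell import bot
def save(name,fn):
    c=bot.camera(name); cv2.imwrite('pics/'+fn,c['pixels'][:,:,::-1]); np.savez('pics/'+fn[:-4]+'.npz',**c); return c
def load(fn): return dict(np.load('pics/'+fn+'.npz'))
def ray(c,uv):
    K=c['intrinsics'];k1=float(c['k1'])
    d=cv2.undistortPoints(np.array([[uv]],float),K,np.array([k1,0,0,0,0.]))[0,0]
    W=c['world_to_cam'];R=W[:3,:3];t=W[:3,3]
    return -R.T@t, R.T@np.array([d[0],d[1],1])
def onz(c,uv,z):
    o,d=ray(c,uv); return o+d*(z-o[2])/d[2]
def proj(c,p):
    W=c['world_to_cam'];q=W[:3,:3]@np.array(p)+W[:3,3]
    s=q[:2]/q[2];s=s*(1+float(c['k1'])*(s@s));K=c['intrinsics']
    return np.array([K[0,0]*s[0]+K[0,2],K[1,1]*s[1]+K[1,2]])
E
python3 - <<'E'
from h import *
a=save('top','t0.png');b=save('scene','s0.png')
print(bot.get_obs())
for c in(a,b):print(c['world_to_cam'],c['k1'])
E
```

```text
{'clock': 0.1, 'joint_pos': array([ 1.34201689e+00,  2.41352462e-01,  3.87708858e-03,  1.33520743e+00,
       -1.82339847e-06,  1.57077582e+00]), 'joint_vel': array([ 0.00019489, -0.00287556,  0.00174052, -0.00022017,  0.00092792,
        0.0010074 ]), 'tau': array([-8.61796207e-05, -3.73138404e+01,  2.53009969e+01,  1.08305784e-02,
        6.82779682e-05,  1.34948155e-05]), 'eef_pos': array([0.11327396, 0.48645213, 0.24450148]), 'tool_rot': array([ 7.83188313e-01,  6.21783866e-01, -7.38180087e-04,  5.87190606e-04]), 'ft_force': array([-0.45826661, -0.84132614, -0.07316081]), 'ft_torque': array([-0.02763838,  0.05183715,  0.00267808]), 'grip_width': 0.08530891315294932}
[[ 0.02723026 -0.99938439 -0.02212134 -0.00674228]
 [-0.99439357 -0.02481906 -0.10278837  0.54299134]
 [ 0.10217606  0.02479627 -0.99445724  1.05099203]
 [ 0.          0.          0.          1.        ]] -0.09184565635264103
[[-0.21662912  0.9761864   0.01148656  0.1308096 ]
 [ 0.77803593  0.17973992 -0.60195818 -0.35970874]
 [-0.58968798 -0.12146471 -0.798445    1.36137408]
 [ 0.          0.          0.          1.        ]] -0.022531780489599286
```

View pics/t0.png

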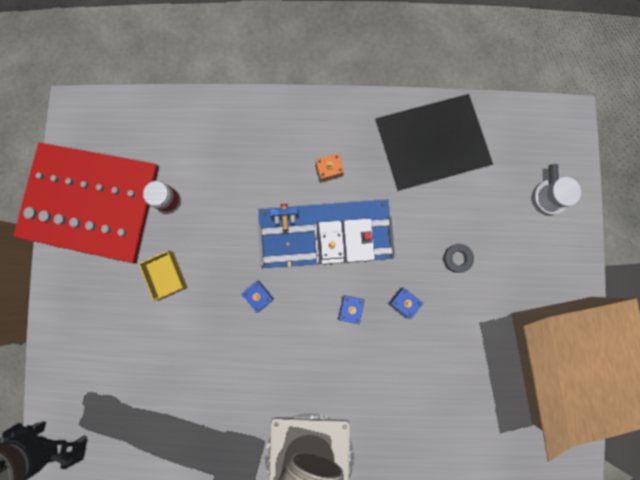

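View pics/s0.png

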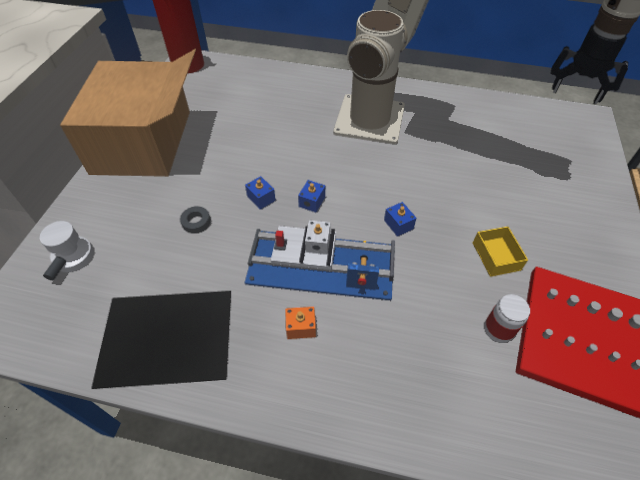

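The top view shows the blue fixture centred near (325,235). The red post is at (367,236), the block at (332,242), the probe at (285,217) and the yellow mark at (289,264). The scene view agrees: post at (280,237), block at (318,230). Decoys and bystanders are clear of the rail, but two blue decoys stand on the near side.

```bash
cat > m.py <<'E'
from h import *
a=load('t0');b=load('s0')
def blob(c,lo,hi,roi):
    hsv=cv2.cvtColor(c['pixels'],cv2.COLOR_RGB2HSV);m=cv2.inRange(hsv,lo,hi)
    z=np.zeros_like(m);x0,y0,x1,y1=roi;z[y0:y1,x0:x1]=m[y0:y1,x0:x1];return z
def cen(m):
    n,l,s,ce=cv2.connectedComponentsWithStats(m);i=1+np.argmax(s[1:,4]);return ce[i],s[i]
m=blob(a,(100,120,60),(130,255,255),(245,190,405,275))
pts=cv2.findNonZero(m);r=cv2.minAreaRect(pts);box=cv2.boxPoints(r)
P=np.array([onz(a,p,.01) for p in box]);print(np.round(box,1).tolist());print(P.round(4), [np.linalg.norm(P[i]-P[i-1]).round(4) for i in range(4)])
for c,roi,n in((a,(355,225,380,250),'top'),(b,(270,225,292,255),'sc')):
    mm=blob(c,(0,150,60),(8,255,255),roi)|blob(c,(172,150,60),(180,255,255),roi);ce,s=cen(mm);print(n,'post',ce,s,onz(c,ce,.081))
ce,s=cen(blob(a,(15,120,100),(35,255,255),(275,255,300,275)));print('yellow',ce,s,onz(a,ce,.01))
for c,roi,n in((a,(325,238,340,252),'top'),(b,(308,220,328,238),'sc')):
    ce,s=cen(blob(c,(8,100,80),(28,255,255),roi));print(n,'fitting',ce,s,onz(c,ce,.101))
im=np.vstack([cv2.resize(a['pixels'][190:280,250:400],None,fx=5,fy=3.3,interpolation=2),cv2.resize(b['pixels'][205:305,235:410],(750,300),interpolation=2)])
cv2.imwrite('pics/c0.png',im[:,:,::-1])
E
python3 m.py
```

```text
[[258.70001220703125, 209.39999389648438], [387.3999938964844, 199.8000030517578], [391.70001220703125, 257.3999938964844], [262.8999938964844, 267.0]]
[[ 0.6061  0.1434  0.01  ]
 [ 0.6381 -0.18    0.01  ]
 [ 0.4936 -0.1919  0.01  ]
 [ 0.4616  0.127   0.01  ]] [np.float64(0.1454), np.float64(0.3249), np.float64(0.1451), np.float64(0.3204)]
top post [367.16 235.24] [365 233   5   6  25] [ 0.53989932 -0.12304684  0.081     ]
sc post [279.25       236.54411765] [276 231   7  15  68] [ 0.55386136 -0.11947694  0.081     ]
yellow [289.  263.5] [289 262   1   4   4] [0.47201208 0.06229614 0.01      ]
top fitting [331.96 244.4 ] [330 242   5   6  25] [ 0.51480756 -0.04114784  0.101     ]
sc fitting [317.58 229.02] [314 224   8  10  50] [ 0.52939335 -0.03809382  0.101     ]
```

View pics/c0.png

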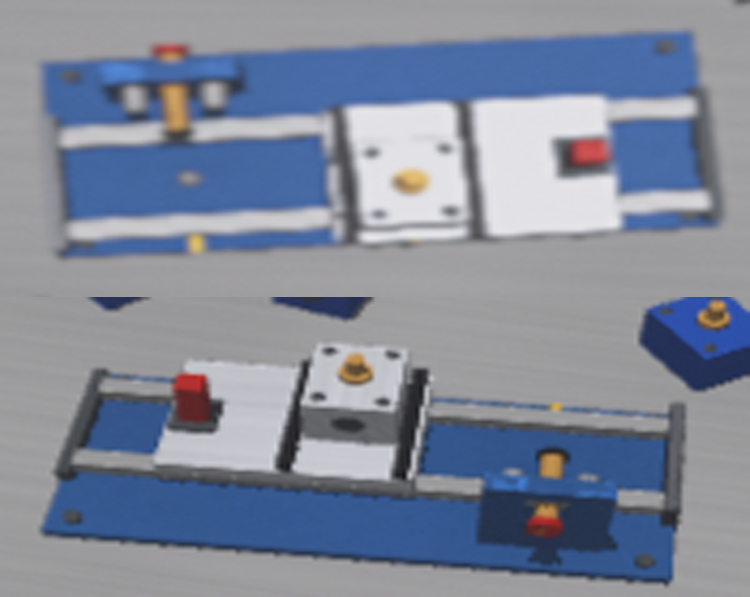

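Fixture yaw is about 5.65° with the origin near (0.5205, 0.067). The yellow mark, plate size and post x ≈ 0 all agree. The carrier is about 106 mm short, and the block face is about 13 mm from the probe. I'll go above the post with the jaws along the fixture's y.

{"op": "play_rows", "data": {
  "motion": [
    {"fingers": 0, "roll": 0, "translation": [-1, 1.1, 0]},
    {"fingers": 0, "roll": -2, "translation": [-3, 3.3, 0]},
    {"fingers": 0, "roll": -4, "translation": [-5.5, 6.1, 0]},
    {"fingers": 0, "roll": -6, "translation": [-8.3, 9.2, 0]},
    {"fingers": 0, "roll": -8, "translation": [-11, 12.3, 0]},
    {"fingers": 0, "roll": -10, "translation": [-13.8, 15.4, 0]},
    {"fingers": 0, "roll": -12, "translation": [-16.6, 18.5, 0]},
    {"fingers": 0, "roll": -14, "translation": [-19.3, 21.6, 0]},
    {"fingers": 0, "roll": -16, "translation": [-22.1, 24.6, 0]},
    {"fingers": 0, "roll": -18, "translation": [-24.9, 27.7, 0]},
    {"fingers": 0, "roll": -18.75, "translation": [-27.6, 30.8, 0]},
    {"fingers": 0, "roll": -18.75, "translation": [-30.4, 33.9, 0]},
    {"fingers": 0, "roll": -18.75, "translation": [-33.1, 36.9, 0]},
    {"fingers": 0, "roll": -18.75, "translation": [-35.9, 40, 1]},
    {"fingers": 0, "roll": -18.75, "translation": [-38.7, 43.1, 2]},
    {"fingers": 0, "roll": -18.75, "translation": [-41.4, 46.2, 3]},
    {"fingers": 0, "roll": -18.75, "translation": [-44.2, 49.3, 4]},
    {"fingers": 0, "roll": -18.75, "translation": [-47, 52.4, 4.5]},
    {"fingers": 0, "roll": -18.75, "translation": [-49, 54.6, 4.5]},
    {"fingers": 0, "roll": -18.75, "translation": [-49.7, 55.4, 4.5]}
  ]
}}

```text
clock: 1.77
eef_pos: [0.5419, -0.1269, 0.1986]
tool_rot: [0.673, 0.74, -0.001, 0.0]
ft_force: [0.1, -0.3, -0.6]
grip_width: 0.0426
```

{"op": "play_rows", "data": {
  "motion": [
    {"fingers": 0, "roll": 0, "translation": [0, 0, 0]},
    {"fingers": 0, "roll": 0, "translation": [0, 0, 0]},
    {"fingers": 0, "roll": 0, "translation": [0, 0, 0]},
    {"fingers": 0, "roll": 0, "translation": [0, 0, 0]}
  ]
}}

```text
clock: 2.1
eef_pos: [0.5395, -0.1214, 0.2006]
tool_rot: [0.671, 0.742, 0.0, -0.0]
ft_force: [-0.0, -0.4, 1.1]
grip_width: 0.0421
```

```bash
python3 - <<'E'
from h import *
c=save('wrist','w1.png');print(bot.get_obs())
print(c['world_to_cam'],c['intrinsics'])
O=np.array([.5205,.0671,0]);print(proj(c,[.54,-.123,.081]))
E
```

```text
{'clock': 2.15, 'joint_pos': array([-2.21333427e-01,  3.67624081e-01,  6.38039144e-02,  1.26712102e+00,
        1.83833626e-04, -3.21618631e-01]), 'joint_vel': array([-0.0021676 , -0.00216935,  0.00361765, -0.00194361, -0.00045419,
       -0.00226976]), 'tau': array([-2.35631056e-01, -4.25417268e+01,  2.47933120e+01, -4.96995737e-03,
       -9.46861866e-03,  1.81272266e-03]), 'eef_pos': array([ 0.53962155, -0.12137106,  0.20067903]), 'tool_rot': array([ 6.70776718e-01,  7.41659343e-01,  4.44371366e-05, -1.08259369e-04]), 'ft_force': array([-0.12478056,  0.21412024, -0.29615078]), 'ft_torque': array([-0.0558529 , -0.02865968, -0.0009323 ]), 'grip_width': 0.04288542880232349}
[[-0.09926235  0.99505753  0.0027389   0.17296841]
 [ 0.95759735  0.09477661  0.27207481 -0.52791363]
 [ 0.2704705   0.02962955 -0.9622722   0.191891  ]
 [ 0.          0.          0.          1.        ]] [[337.56805903   0.         321.36468934]
 [  0.         337.56805903 235.74738701]
 [  0.           0.           1.        ]]
[317.67311867 235.18048179]
```

View pics/w1.png

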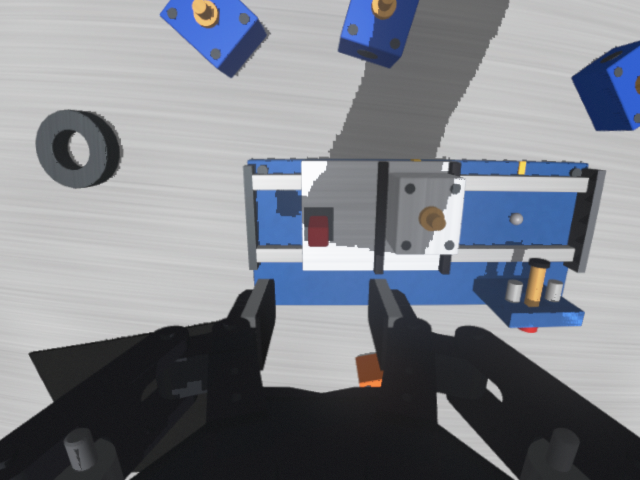

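The wrist view shows the post at (318,232), close to the predicted (318,235). Also visible: the fitting at (432,218), what looks like the detent ball at (517,219), the yellow mark at (522,167), and the probe tip at (538,264) between the pins at (514,291) and (554,291).

```bash
python3 - <<'E'
from h import *
c=load('w1')
hsv=cv2.cvtColor(c['pixels'],cv2.COLOR_RGB2HSV)
m=((hsv[...,0]<8)|(hsv[...,0]>172))&(hsv[...,1]>120);sub=np.argwhere(m[205:260,295:340])+[205,295]
print('post bbox',sub.min(0),sub.max(0))
th=.0986;X=np.array([np.cos(th),np.sin(th)]);Y=np.array([-X[1],X[0]]);O=np.array([.5205,.0671])
for n,uv,z in(('post',(318,230),.081),('ball',(517,219),.012),('yel',(522,167),.01),('fit',(432,216),.101),('tip',(539.5,263),.060),('plTL',(248,160),.01),('plTR',(588,163),.01),('plBL',(254,304),.01)):
    p=onz(c,uv,z);d=p[:2]-O;print(n,p.round(4),'fix',(d@X).round(4),(d@Y).round(4))
for p in([.54,-.123,.081],[.54,-.123,.036]):print(proj(c,p))
q=np.array([.5396,-.1214])-O;print('tcp fix',q@X,q@Y, 'tool ang',np.degrees(2*np.arctan2(.74166,.67078)))
E
```

```text
post bbox [221 309] [245 327]
post [ 0.5359 -0.1231  0.081 ] fix -0.0034 -0.1908
ball [0.5236 0.0715 0.012 ] fix 0.0035 0.0041
yel [0.4738 0.0651 0.01  ] fix -0.0467 0.0026
fit [ 0.5129 -0.046   0.101 ] fix -0.0187 -0.1118
tip [0.5519 0.072  0.06  ] fix 0.0317 0.0018
plTL [ 0.4944 -0.1927  0.01  ] fix -0.0516 -0.256
plTR [0.4619 0.1315 0.01  ] fix -0.0519 0.0698
plBL [ 0.6406 -0.1805  0.01  ] fix 0.0952 -0.2583
[317.67311867 235.18048179]
[318.06810087 221.47187647]
tcp fix 0.0004512313947516222 -0.18946465736444987 tool ang 95.74568965841621
```

{"op": "play_rows", "data": {
  "motion": [
    {"fingers": 0, "roll": 0, "translation": [0, 0, 1]},
    {"fingers": 0, "roll": 0, "translation": [-0.1, 0, 3]},
    {"fingers": 0, "roll": 0, "translation": [-0.1, 0, 5]},
    {"fingers": 0, "roll": 0, "translation": [-0.1, 0, 7]},
    {"fingers": 0, "roll": 0, "translation": [-0.1, 0, 9]},
    {"fingers": 0, "roll": 0, "translation": [-0.1, 0, 11]},
    {"fingers": 0, "roll": 0, "translation": [-0.1, 0, 12.5]},
    {"fingers": 0, "roll": 0, "translation": [-0.1, 0, 13.5]},
    {"fingers": 0, "roll": 0, "translation": [-0.1, 0, 13.7]},
    {"fingers": 0, "roll": 0, "translation": [-0.1, 0, 13.7]},
    {"fingers": 1, "roll": 0, "translation": [-0.1, 0, 13.7]},
    {"fingers": 1, "roll": 0, "translation": [-0.1, 0, 13.7]},
    {"fingers": 1, "roll": 0, "translation": [-0.1, 0, 13.7]},
    {"fingers": 1, "roll": 0, "translation": [-0.1, 0, 13.7]},
    {"fingers": 1, "roll": 0, "translation": [-0.1, 0, 13.7]},
    {"fingers": 1, "roll": 0, "translation": [-0.1, 0, 13.7]},
    {"fingers": 1, "roll": 0, "translation": [-0.1, 0, 13.7]},
    {"fingers": 1, "roll": 0, "translation": [-0.1, 0, 13.7]}
  ]
}}

```text
clock: 3.65
eef_pos: [0.5414, -0.124, 0.0647]
tool_rot: [0.671, 0.741, 0.001, 0.001]
ft_force: [-0.1, 0.9, 5.4]
grip_width: 0.0151
```

Gripped (15 mm). I'll slide about 90 mm, then creep.

{"op": "play_rows", "data": {
  "motion": [
    {"fingers": 1, "roll": 0, "translation": [0.2, 0, 0]},
    {"fingers": 1, "roll": 0, "translation": [0.6, 0, 0]},
    {"fingers": 1, "roll": 0, "translation": [1.1, 0, 0]},
    {"fingers": 1, "roll": 0, "translation": [1.6, 0, 0]},
    {"fingers": 1, "roll": 0, "translation": [2.1, 0, 0]},
    {"fingers": 1, "roll": 0, "translation": [2.6, 0, 0]},
    {"fingers": 1, "roll": 0, "translation": [3.1, 0, 0]},
    {"fingers": 1, "roll": 0, "translation": [3.6, 0, 0]},
    {"fingers": 1, "roll": 0, "translation": [4.1, 0, 0]},
    {"fingers": 1, "roll": 0, "translation": [4.6, 0, 0]},
    {"fingers": 1, "roll": 0, "translation": [5.1, 0, 0]},
    {"fingers": 1, "roll": 0, "translation": [5.6, 0, 0]},
    {"fingers": 1, "roll": 0, "translation": [6.1, 0, 0]},
    {"fingers": 1, "roll": 0, "translation": [6.6, 0, 0]},
    {"fingers": 1, "roll": 0, "translation": [7.1, 0, 0]},
    {"fingers": 1, "roll": 0, "translation": [7.6, 0, 0]},
    {"fingers": 1, "roll": 0, "translation": [8.1, 0, 0]},
    {"fingers": 1, "roll": 0, "translation": [8.6, 0, 0]},
    {"fingers": 1, "roll": 0, "translation": [8.9, 0, 0]},
    {"fingers": 1, "roll": 0, "translation": [9, 0, 0]}
  ]
}}

```text
clock: 5.32
eef_pos: [0.5324, -0.0341, 0.0647]
tool_rot: [0.671, 0.741, 0.001, 0.001]
ft_force: [-1.2, -0.0, 5.7]
grip_width: 0.015
```

{"op": "play_rows", "data": {
  "motion": [
    {"fingers": 1, "roll": 0, "translation": [0.1, 0, 0]},
    {"fingers": 1, "roll": 0, "translation": [0.3, 0, 0]},
    {"fingers": 1, "roll": 0, "translation": [0.4, 0, 0]},
    {"fingers": 1, "roll": 0, "translation": [0.4, 0, 0]},
    {"fingers": 1, "roll": 0, "translation": [0.4, 0, 0]}
  ]
}}

```text
clock: 5.73
eef_pos: [0.5321, -0.031, 0.0647]
tool_rot: [0.672, 0.741, 0.0, 0.002]
ft_force: [-0.3, -2.0, 6.4]
grip_width: 0.0148
```

{"op": "play_rows", "data": {
  "motion": [
    {"fingers": 1, "roll": 0, "translation": [0.1, 0, 0]},
    {"fingers": 1, "roll": 0, "translation": [0.3, 0, 0]},
    {"fingers": 1, "roll": 0, "translation": [0.4, 0, 0]},
    {"fingers": 1, "roll": 0, "translation": [0.4, 0, 0]},
    {"fingers": 1, "roll": 0, "translation": [0.4, 0, 0]}
  ]
}}

```text
clock: 6.15
eef_pos: [0.532, -0.0303, 0.0648]
tool_rot: [0.673, 0.74, -0.002, 0.004]
ft_force: [-0.3, -11.7, 5.6]
grip_width: 0.0149
```

{"op": "play_rows", "data": {
  "motion": [
    {"fingers": 1, "roll": 0, "translation": [0.1, 0, 0]},
    {"fingers": 1, "roll": 0, "translation": [0.3, 0, 0]},
    {"fingers": 1, "roll": 0, "translation": [0.4, 0, 0]},
    {"fingers": 1, "roll": 0, "translation": [0.4, 0, 0]},
    {"fingers": 1, "roll": 0, "translation": [0.4, 0, 0]}
  ]
}}

```text
clock: 6.57
eef_pos: [0.5314, -0.0235, 0.0647]
tool_rot: [0.672, 0.741, 0.0, 0.002]
ft_force: [-0.8, -2.2, 6.8]
grip_width: 0.0155
```

{"op": "play_rows", "data": {
  "motion": [
    {"fingers": 1, "roll": 0, "translation": [0.1, 0, 0]},
    {"fingers": 1, "roll": 0, "translation": [0.2, 0, 0]},
    {"fingers": 1, "roll": 0, "translation": [0.3, 0, 0]},
    {"fingers": 1, "roll": 0, "translation": [0.3, 0, 0]},
    {"fingers": 1, "roll": 0, "translation": [0.3, 0, 0]}
  ]
}}

```text
clock: 6.98
eef_pos: [0.5309, -0.0193, 0.0647]
tool_rot: [0.671, 0.741, 0.001, 0.001]
ft_force: [-1.3, 1.2, 7.3]
grip_width: 0.0152
```

{"op": "play_rows", "data": {
  "motion": [
    {"fingers": 1, "roll": 0, "translation": [0.1, 0, 0]},
    {"fingers": 1, "roll": 0, "translation": [0.15, 0, 0]},
    {"fingers": 1, "roll": 0, "translation": [0.15, 0, 0]},
    {"fingers": 1, "roll": 0, "translation": [0.15, 0, 0]}
  ]
}}

```text
clock: 7.32
eef_pos: [0.5308, -0.0177, 0.0647]
tool_rot: [0.671, 0.741, 0.001, 0.001]
ft_force: [-1.9, 0.2, 7.1]
grip_width: 0.0152
```

{"op": "play_rows", "data": {
  "motion": [
    {"fingers": 1, "roll": 0, "translation": [0.1, 0, 0]},
    {"fingers": 1, "roll": 0, "translation": [0.15, 0, 0]},
    {"fingers": 1, "roll": 0, "translation": [0.15, 0, 0]},
    {"fingers": 1, "roll": 0, "translation": [0.15, 0, 0]}
  ]
}}

```text
clock: 7.65
eef_pos: [0.5306, -0.0165, 0.0646]
tool_rot: [0.672, 0.741, 0.001, 0.001]
ft_force: [-1.1, -0.5, 7.6]
grip_width: 0.015
```

```bash
python3 - <<'E'
from h import *
o=bot.get_obs();print(o['clock'],o['eef_pos'],o['ft_force'])
c=save('top','t2.png');save('wrist','w2.png')
im=np.vstack([cv2.resize(c['pixels'][190:280,250:400],None,fx=4,fy=3,interpolation=2)]);cv2.imwrite('pics/c2.png',im[:,:,::-1])
E
```

```text
7.65 [ 0.53060457 -0.01650506  0.06463821] [-1.09730444 -0.54269918  7.57096085]
```

View pics/w2.png

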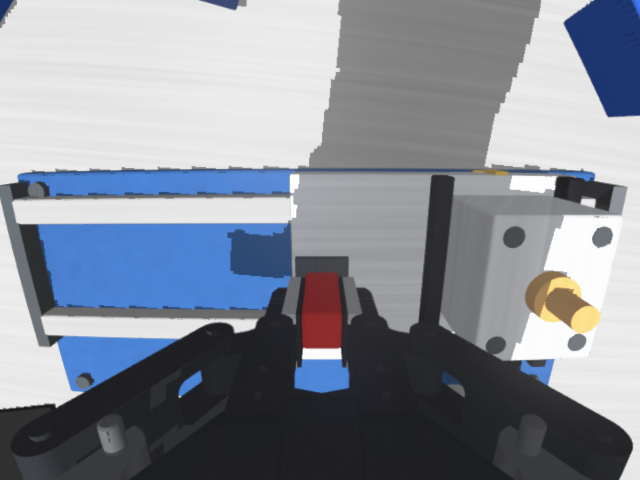

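The wrist view shows the post at (322,310) gripped. The force crossed zero at the expected station position, so it has clicked in. I'll release, lift, and go behind the block.

{"op": "play_rows", "data": {
  "motion": [
    {"fingers": 0, "roll": 0, "translation": [0, 0, 0]},
    {"fingers": 0, "roll": 0, "translation": [0, 0, 0]},
    {"fingers": 0, "roll": 0, "translation": [0, 0, 0]},
    {"fingers": 0, "roll": 0, "translation": [0, 0, 0]},
    {"fingers": 0, "roll": 0, "translation": [0, 0, 0]},
    {"fingers": 0, "roll": 0, "translation": [0, 0, 0]},
    {"fingers": 0, "roll": 0, "translation": [0, 0, -1]},
    {"fingers": 0, "roll": 0, "translation": [0, 0, -3]},
    {"fingers": 0, "roll": 0, "translation": [0, 0, -5]},
    {"fingers": 0, "roll": 0, "translation": [0, 0, -7]},
    {"fingers": 0, "roll": 0, "translation": [0, 0, -9]},
    {"fingers": 1, "roll": 0, "translation": [0, -1, -10]},
    {"fingers": 1, "roll": 0, "translation": [1.5, -2.5, -10]},
    {"fingers": 1, "roll": 0, "translation": [3.5, -4.5, -10]},
    {"fingers": 1, "roll": 0, "translation": [5.5, -6, -10]},
    {"fingers": 1, "roll": 0, "translation": [7.5, -7.5, -10]},
    {"fingers": 1, "roll": 0, "translation": [8.4, -8, -10]},
    {"fingers": 1, "roll": 0, "translation": [8.4, -8, -10]},
    {"fingers": 1, "roll": 0, "translation": [8.4, -8, -10]},
    {"fingers": 1, "roll": 0, "translation": [8.4, -8, -10]}
  ]
}}

```text
clock: 9.42
eef_pos: [0.443, 0.0591, 0.1638]
tool_rot: [0.672, 0.741, 0.0, 0.001]
ft_force: [-0.1, -0.5, -0.0]
grip_width: 0.0001
```

```bash
python3 - <<'E'
from h import *
o=bot.get_obs();print(o['clock'],o['eef_pos'],o['ft_force'],o['grip_width'],o['tool_rot'])
c=save('wrist','w3.png');d=save('top','t3.png')
E
```

```text
9.4167 [0.44298246 0.05913908 0.16379917] [-0.13695357 -0.50106052 -0.00182869] 0.00012506327729810426 [6.71572116e-01 7.40938739e-01 4.57366096e-04 6.84829151e-04]
```

View pics/w3.png

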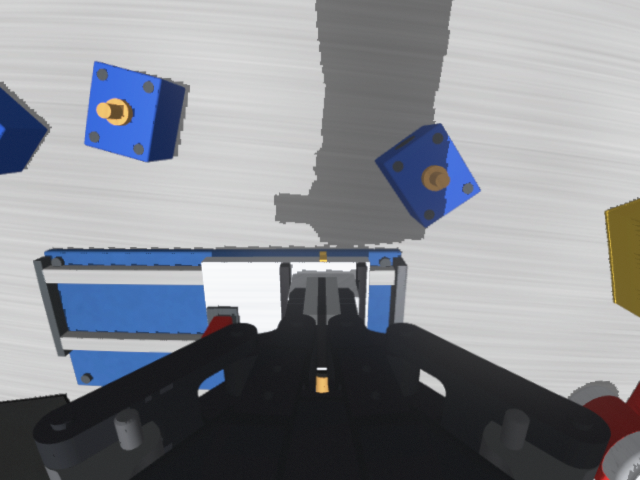

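The fingers at column 323 line up with the yellow mark (323) and the mid-channel (walls at 286 and 361). That also confirms the carrier is at the station. I'll descend behind the block.

{"op": "play_rows", "data": {
  "motion": [
    {"fingers": 1, "roll": 0, "translation": [0, 0, 1]},
    {"fingers": 1, "roll": 0, "translation": [0, 0, 3]},
    {"fingers": 1, "roll": 0, "translation": [0, 0, 5]},
    {"fingers": 1, "roll": 0, "translation": [0, 0, 7]},
    {"fingers": 1, "roll": 0, "translation": [0, 0, 8.5]},
    {"fingers": 1, "roll": 0, "translation": [0, 0, 9.7]},
    {"fingers": 1, "roll": 0, "translation": [0, 0, 10.3]},
    {"fingers": 1, "roll": 0, "translation": [0, 0, 10.3]},
    {"fingers": 1, "roll": 0, "translation": [0, 0, 10.3]}
  ]
}}

```text
clock: 10.27
eef_pos: [0.4422, 0.0591, 0.0603]
tool_rot: [0.672, 0.741, -0.0, -0.0]
ft_force: [0.4, 0.3, 0.2]
grip_width: -0.0003
```

{"op": "play_rows", "data": {
  "motion": [
    {"fingers": 1, "roll": 0, "translation": [0, 0.2, 0]},
    {"fingers": 1, "roll": 0, "translation": [0, 0.4, 0]},
    {"fingers": 1, "roll": 0, "translation": [0, 0.6, 0]},
    {"fingers": 1, "roll": 0, "translation": [0, 0.8, 0]},
    {"fingers": 1, "roll": 0, "translation": [0, 1.0, 0]},
    {"fingers": 1, "roll": 0, "translation": [0, 1.2, 0]},
    {"fingers": 1, "roll": 0, "translation": [0, 1.4, 0]},
    {"fingers": 1, "roll": 0, "translation": [0, 1.5, 0]},
    {"fingers": 1, "roll": 0, "translation": [0, 1.6, 0]},
    {"fingers": 1, "roll": 0, "translation": [0, 1.7, 0]},
    {"fingers": 1, "roll": 0, "translation": [0, 1.8, 0]},
    {"fingers": 1, "roll": 0, "translation": [0, 1.9, 0]},
    {"fingers": 1, "roll": 0, "translation": [0, 2.0, 0]},
    {"fingers": 1, "roll": 0, "translation": [0, 2.1, 0]},
    {"fingers": 1, "roll": 0, "translation": [0, 2.2, 0]},
    {"fingers": 1, "roll": 0, "translation": [0, 2.3, 0]},
    {"fingers": 1, "roll": 0, "translation": [0, 2.4, 0]},
    {"fingers": 1, "roll": 0, "translation": [0, 2.5, 0]}
  ]
}}

```text
clock: 11.77
eef_pos: [0.4668, 0.0619, 0.0603]
tool_rot: [0.671, 0.741, -0.0, -0.0]
ft_force: [-0.5, -0.1, 0.8]
grip_width: -0.0
```

{"op": "play_rows", "data": {
  "motion": [
    {"fingers": 1, "roll": 0, "translation": [0, 0.1, 0]},
    {"fingers": 1, "roll": 0, "translation": [0, 0.2, 0]},
    {"fingers": 1, "roll": 0, "translation": [0, 0.3, 0]},
    {"fingers": 1, "roll": 0, "translation": [0, 0.4, 0]},
    {"fingers": 1, "roll": 0, "translation": [0, 0.5, 0]},
    {"fingers": 1, "roll": 0, "translation": [0, 0.6, 0]},
    {"fingers": 1, "roll": 0, "translation": [0, 0.7, 0]},
    {"fingers": 1, "roll": 0, "translation": [0, 0.8, 0]},
    {"fingers": 1, "roll": 0, "translation": [0, 0.9, 0]},
    {"fingers": 1, "roll": 0, "translation": [0, 1.0, 0]}
  ]
}}

```text
clock: 12.6
eef_pos: [0.4768, 0.0629, 0.0603]
tool_rot: [0.671, 0.741, -0.0, -0.0]
ft_force: [-0.1, 0.9, -0.6]
grip_width: 0.0004
```

{"op": "play_rows", "data": {
  "motion": [
    {"fingers": 1, "roll": 0, "translation": [0, 0.1, 0]},
    {"fingers": 1, "roll": 0, "translation": [0, 0.2, 0]},
    {"fingers": 1, "roll": 0, "translation": [0, 0.3, 0]},
    {"fingers": 1, "roll": 0, "translation": [0, 0.4, 0]},
    {"fingers": 1, "roll": 0, "translation": [0, 0.5, 0]},
    {"fingers": 1, "roll": 0, "translation": [0, 0.6, 0]},
    {"fingers": 1, "roll": 0, "translation": [0, 0.7, 0]},
    {"fingers": 1, "roll": 0, "translation": [0, 0.8, 0]}
  ]
}}

```text
clock: 13.27
eef_pos: [0.4824, 0.0634, 0.0597]
tool_rot: [0.671, 0.741, -0.002, -0.002]
ft_force: [-6.0, 0.5, 2.4]
grip_width: -0.0
```

{"op": "play_rows", "data": {
  "motion": [
    {"fingers": 1, "roll": 0, "translation": [0, 0.1, 0]},
    {"fingers": 1, "roll": 0, "translation": [0, 0.2, 0]},
    {"fingers": 1, "roll": 0, "translation": [0, 0.3, 0]},
    {"fingers": 1, "roll": 0, "translation": [0, 0.4, 0]},
    {"fingers": 1, "roll": 0, "translation": [0, 0.4, 0]}
  ]
}}

```text
clock: 13.68
eef_pos: [0.4858, 0.0638, 0.0596]
tool_rot: [0.671, 0.741, -0.002, -0.002]
ft_force: [-6.9, -1.0, 2.6]
grip_width: -0.0
```

{"op": "play_rows", "data": {
  "motion": [
    {"fingers": 1, "roll": 0, "translation": [0, 0.07, 0]},
    {"fingers": 1, "roll": 0, "translation": [0, 0.14, 0]},
    {"fingers": 1, "roll": 0, "translation": [0, 0.21, 0]},
    {"fingers": 1, "roll": 0, "translation": [0, 0.28, 0]},
    {"fingers": 1, "roll": 0, "translation": [0, 0.35, 0]},
    {"fingers": 1, "roll": 0, "translation": [0, 0.42, 0]},
    {"fingers": 1, "roll": 0, "translation": [0, 0.49, 0]},
    {"fingers": 1, "roll": 0, "translation": [0, 0.56, 0]},
    {"fingers": 1, "roll": 0, "translation": [0, 0.63, 0]},
    {"fingers": 1, "roll": 0, "translation": [0, 0.7, 0]}
  ]
}}

```text
clock: 14.52
eef_pos: [0.4914, 0.0643, 0.0593]
tool_rot: [0.671, 0.741, -0.003, -0.003]
ft_force: [-10.8, -0.8, 4.2]
grip_width: 0.0001
```

{"op": "play_rows", "data": {
  "motion": [
    {"fingers": 1, "roll": 0, "translation": [0, 0.06, 0]},
    {"fingers": 1, "roll": 0, "translation": [0, 0.12, 0]},
    {"fingers": 1, "roll": 0, "translation": [0, 0.18, 0]},
    {"fingers": 1, "roll": 0, "translation": [0, 0.24, 0]},
    {"fingers": 1, "roll": 0, "translation": [0, 0.3, 0]},
    {"fingers": 1, "roll": 0, "translation": [0, 0.3, 0]}
  ]
}}

```text
clock: 15.02
eef_pos: [0.494, 0.0646, 0.0592]
tool_rot: [0.671, 0.741, -0.003, -0.003]
ft_force: [-10.8, -0.6, 4.3]
grip_width: 0.0001
```

{"op": "play_rows", "data": {
  "motion": [
    {"fingers": 1, "roll": 0, "translation": [0, 0.06, 0]},
    {"fingers": 1, "roll": 0, "translation": [0, 0.12, 0]},
    {"fingers": 1, "roll": 0, "translation": [0, 0.18, 0]},
    {"fingers": 1, "roll": 0, "translation": [0, 0.24, 0]},
    {"fingers": 1, "roll": 0, "translation": [0, 0.3, 0]},
    {"fingers": 1, "roll": 0, "translation": [0, 0.3, 0]}
  ]
}}

```text
clock: 15.52
eef_pos: [0.4965, 0.0648, 0.0591]
tool_rot: [0.671, 0.741, -0.004, -0.003]
ft_force: [-11.6, -2.2, 5.4]
grip_width: -0.0
```

{"op": "play_rows", "data": {
  "motion": [
    {"fingers": 1, "roll": 0, "translation": [0, 0.05, 0]},
    {"fingers": 1, "roll": 0, "translation": [0, 0.1, 0]},
    {"fingers": 1, "roll": 0, "translation": [0, 0.15, 0]},
    {"fingers": 1, "roll": 0, "translation": [0, 0.2, 0]},
    {"fingers": 1, "roll": 0, "translation": [0, 0.2, 0]}
  ]
}}

```text
clock: 15.93
eef_pos: [0.4981, 0.065, 0.059]
tool_rot: [0.671, 0.741, -0.004, -0.004]
ft_force: [-12.7, -1.2, 5.6]
grip_width: 0.0002
```

{"op": "play_rows", "data": {
  "motion": [
    {"fingers": 1, "roll": 0, "translation": [0, 0.05, 0]},
    {"fingers": 1, "roll": 0, "translation": [0, 0.1, 0]},
    {"fingers": 1, "roll": 0, "translation": [0, 0.15, 0]},
    {"fingers": 1, "roll": 0, "translation": [0, 0.2, 0]},
    {"fingers": 1, "roll": 0, "translation": [0, 0.2, 0]}
  ]
}}

```text
clock: 16.35
eef_pos: [0.499, 0.0651, 0.0587]
tool_rot: [0.671, 0.741, -0.005, -0.004]
ft_force: [-12.7, -1.9, 5.8]
grip_width: 0.0002
```

{"op": "play_rows", "data": {
  "motion": [
    {"fingers": 1, "roll": 0, "translation": [0, 0.05, 0]},
    {"fingers": 1, "roll": 0, "translation": [0, 0.1, 0]},
    {"fingers": 1, "roll": 0, "translation": [0, 0.15, 0]},
    {"fingers": 1, "roll": 0, "translation": [0, 0.2, 0]},
    {"fingers": 1, "roll": 0, "translation": [0, 0.2, 0]}
  ]
}}

```text
clock: 16.77
eef_pos: [0.499, 0.0651, 0.0582]
tool_rot: [0.671, 0.741, -0.006, -0.006]
ft_force: [-17.3, -1.8, 8.4]
grip_width: -0.0003
```

Travel has stopped at x = 0.499, about 20 mm after first probe contact, with the force rising. I'll add a little preload and look.

{"op": "play_rows", "data": {
  "motion": [
    {"fingers": 1, "roll": 0, "translation": [0, 0.05, 0]},
    {"fingers": 1, "roll": 0, "translation": [0, 0.1, 0]},
    {"fingers": 1, "roll": 0, "translation": [0, 0.1, 0]},
    {"fingers": 1, "roll": 0, "translation": [0, 0.1, 0]},
    {"fingers": 1, "roll": 0, "translation": [0, 0.1, 0]}
  ]
}}

```text
clock: 17.18
eef_pos: [0.499, 0.0651, 0.058]
tool_rot: [0.671, 0.741, -0.007, -0.006]
ft_force: [-19.4, -2.2, 8.7]
grip_width: -0.0001
```

```bash
python3 - <<'E'
from h import *
o=bot.get_obs();print(o['clock'],o['eef_pos'],o['ft_force'],o['ft_torque'])
a=save('top','t4.png');b=save('scene','s4.png');w=save('wrist','w4.png')
im=np.vstack([cv2.resize(a['pixels'][195:275,255:335],(400,400),interpolation=2),]);im2=cv2.resize(b['pixels'][205:305,310:410],(400,400),interpolation=2)
cv2.imwrite('pics/c4.png',np.vstack([np.hstack([im,im2])])[:,:,::-1])
E
```

```text
17.1833 [0.49900791 0.06505987 0.0579611 ] [-19.43170809  -2.21877098   8.66294875] [-0.36046864  3.49002577  0.0303984 ]
```

View pics/c4.png

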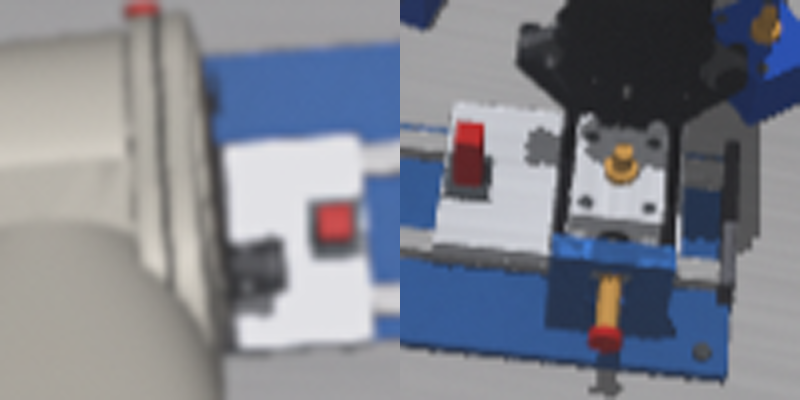

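View pics/w4.png

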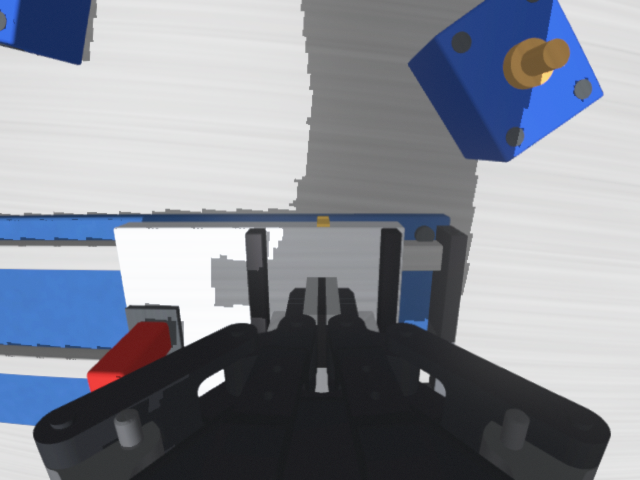

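{"op": "play_rows", "data": {
  "motion": [
    {"fingers": 1, "roll": 0, "translation": [0, 0.08, 0]},
    {"fingers": 1, "roll": 0, "translation": [0, 0.08, 0]},
    {"fingers": 1, "roll": 0, "translation": [0, 0.08, 0]},
    {"fingers": 1, "roll": 0, "translation": [0, 0.08, 0]},
    {"fingers": 1, "roll": 0, "translation": [0, 0.08, 0]},
    {"fingers": 1, "roll": 0, "translation": [0, 0.08, 0]},
    {"fingers": 1, "roll": 0, "translation": [0, 0.08, 0]},
    {"fingers": 1, "roll": 0, "translation": [0, 0.08, 0]}
  ]
}}

```text
clock: 18.0
eef_pos: [0.499, 0.0651, 0.0577]
tool_rot: [0.671, 0.741, -0.008, -0.007]
ft_force: [-21.3, -2.1, 9.0]
grip_width: 0.0003
```

```bash
python3 - <<'E'
from h import *
o=bot.get_obs();print(o['clock'],o['eef_pos'],o['ft_force'])
save('scene','s5.png')
th=.0986;X=np.array([np.cos(th),np.sin(th)]);Y=np.array([-X[1],X[0]]);O=np.array([.5205,.0671])
def f(fn,roi,lo,hi,z):
    c=load(fn);m=cv2.inRange(cv2.cvtColor(c['pixels'],cv2.COLOR_RGB2HSV),lo,hi);x0,y0,x1,y1=roi
    q=np.argwhere(m[y0:y1,x0:x1]>0)+[y0,x0];ce=q.mean(0)[::-1];p=onz(c,ce,z)[:2]-O;print(fn,ce,len(q),(p@X).round(4),(p@Y).round(4))
f('s0',(308,220,328,238),(8,100,80),(28,255,255),.1)
f('s5',(355,235,376,254),(8,100,80),(28,255,255),.1)
f('s0',(270,225,292,255),(0,150,60),(8,255,255),.065)
f('s5',(318,230,340,260),(0,150,60),(8,255,255),.065)
E
```

```text
18.0 [0.49897274 0.06506982 0.05774829] [-21.33157972  -2.10195513   9.01508998]
s0 [317.58 229.02] 50 -0.0023 -0.1057
s5 [364.85714286 245.60714286] 56 0.0292 0.0001
s0 [279.12121212 233.27272727] 33 -0.006 -0.1943
s5 [327.35483871 238.09677419] 31 -0.0064 -0.0842
```

```bash
python3 -c "
from workcell import bot
print(bot.job_done()); o=bot.get_obs();print(o['clock'],o['eef_pos'],o['ft_force'])"
```

```text
the job is handed in; nothing more can be done
None
the job is handed in; nothing more can be done
```

The carrier is at the test station and the block is pressed home on the stop pins. I handed the job in at about 18 s with the closed fingers still pushing on the block's back face.

- **Carrier:** I gripped it by the red post and slid it about 107 mm, creeping over the last part. Resistance rose to about 12 N, then dropped and changed sign, which fits the detent clicking in. After I let go, the middle of the channel and the fingers lined up with the yellow mark in the wrist view. The scene view put the post at y ≈ -84 mm, where -85 mm is nominal.
- **Block:** I pushed it slowly with the closed fingers. First felt contact with the probe was near tool x 0.479 m. The tool stopped at 0.499 m, about 20 mm further on. Adding more push there raised the force from 13 to 21 N with no further travel, so the block is against the pins with roughly 9 N beyond the spring.
- **Checks that were weaker:** I could not see the pin contact directly, because the bracket and the gripper hide it. The rough scene view showed about 31.5 mm of block travel, against 33–35 mm expected, which is within its error. The tool tilted by about 1° and sank about 2.5 mm under the push.
- **Bystanders:** I did not touch the can, the bin, the bearing or the look-alike blocks.

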